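# Clamp an offcut in the sawing jig with its over-centre pull latch

## Robot

A 7-joint arm with a two-finger parallel gripper is mounted at the origin on a cart in front of the work surface, level with it; the furniture and walls round the work are solid. World frame = base frame: x ahead of the robot, y to its left, z up, the work surface at z = 0. Lengths are in mm, angles in rad, forces in N, time in s.
With the tool pointing down it reaches from about 400 to 875 mm from the base axis. Payload 4.4 kg.
Tool frame: the origin (TCP) lies at the very end of the fingers, on their centre line; the grasp point (between the pads) lies 19 mm behind it; z points along the fingers, y is the line along which they close (so a half turn about z gives the same grasp; the last joint's range is limited). The gripper opens to 85 mm and grips with 20 to 120 N. Pads are 22 mm wide; open, the fingers measure 114 mm over their backs; the gripper's body (76 mm by 85 mm) begins 54 mm behind the grasp point. The pads swing forward as they close: fully open they stand 13 mm farther back than shut.
Start: joints at [1.072, 0.628, 0.038, 1.517, -0.027, 0.996, -0.02], TCP at [272.649, -590.069, 194.313] pointing down, gripper open.
Joint ranges: [-3.06, 3.06], [-0.37, 2.12], [-1.25, 1.32], [0.18, 2.47], [-1.1, 4.24], [0.23, 1.98], [-2.94, 2.94]. Speed limits (rad/s): [2.57, 2.57, 3.14, 3.14, 3.14, 3.14, 3.14].

## Interface

Orientations are given as [roll, pitch, yaw] about the fixed x, y, z axes, in that order (R = Rz(yaw) Ry(pitch) Rx(roll)).
In Python, from cell import sensors, get_image, camera_params, order gives the robot as it stands.
- The arm moves only by the shell command python3 -m inch 'ROWS' [OPENING]. ROWS is JSON, a list that holds one entry, the list of rows, each a list of 4 numbers: the shift along the tool's x, y, z in cm, then the turn about the tool's z in degrees. A call has 1 to 8 rows; each row is the pose to reach, as a shift and turn from the pose commanded when the call began, along the tool's axes at that moment; what a row does not reach only later rows make up. A row lasts 1/12 s, in which the tool goes at most 41.7 mm and 7.16 degrees, less where a joint would pass 70% of its speed; a pose out of reach is approached as far as the arm can. A call with a gripper value outside its range is refused whole. OPENING is the finger opening in cm, from 0 to 8.54, set as the call begins (- or left out, the last holds). The fingers move at their own pace and stop on an object; the grip force is fixed at half the most. Time passes only in rows, so rows that repeat a pose let the fingers close. It gives the time, the measured TCP pose, the force, the opening and the grip force at its end, in the units of the state.
- sensors.read_state(): the state, without advancing time (a new reading comes with each control period).
- get_image(name): name is "side" or "top"; returns the picture (420x560x3 uint8, blue, green, red); there is no depth.
- camera_params(name): a dict with "mtx" (3x3 intrinsics, pixels), "D" ([k1, k2, p1, p2, k3] as OpenCV has them; the pictures are not rectified), "rvec" (rotation vector, rad) and "tvec" (3), from world to camera coordinates, as OpenCV has them. Camera axes: x right, y down, z forward; pixel columns grow to the right and rows downward; lengths in mm; the calibration is good to about 2 mm. A picture is of the moment at which its call begins. camera_params takes no time and is no camera call.
- order.finish_job(): hands the job in; it is judged then, once.
The state is a dict: "clock": time; "qpos": joint angles; "qd": joint speeds; "tau": joint torques, N m; "eef_pos": TCP position; "tool_rot": TCP orientation; "force": force on the tool from outside, world axes, zero at the start; "torque": the same for the moment, N m; "width": finger opening in mm; "gripper_force": force on a finger pad.
Only numpy, scipy, OpenCV 4.12 (cv2) and the standard library are available. Lean on these libraries where they do the work, as an engineer would, in place of code of your own. Each camera call takes 0.05 s, during which the arm holds its last target. There are 200 camera calls.

## Task

The offcut lies loose in the sawing jig. Push the sliding jaw up snug against it, hook the latch's steel loop under the lip of the keeper on the jaw, and throw the lever over until it snaps down flat so that the offcut is clamped tight between jaw and fence. Go by feel: push the jaw and draw the loop only with a light hand, and leave everything else on the bench where it is.

Things in the scene. Friction and masses are not known exactly. Their poses are not given: they have to be found in the camera images.
- jig: Sawing jig fixed to the bench: plywood board 270 x 104 x 18 mm, spanning jig x -125 to +145 mm and y +-52 mm (origin on the bench under it). z is up; x points from the fixed wooden fence towards the sliding jaw. The latch stands on the fence, its lever and loop swinging in the jig's x-z plane.
- fence (a point): Middle of the top edge of the fence's working face, at jig x -25, z 44 mm. The fence is 68 (x) x 90 x 26 mm on the board, reaching from here to x -93 mm.
- jaw: Sliding wooden jaw, 56 (along x) x 84 x 26 mm, steel keeper on top. It runs on T-tracks along jig x only (friction 3 N; over 30 N is shoving it). Origin at its foot under the middle of its front face (towards the fence), at jig z 18 mm, axes as the jig's; back face at jaw x 56. Snug on the offcut its origin is at jig x +15 mm; it starts 14 to 28 mm farther out, where the loop cannot reach the keeper.
- keeper (a point): Seat in the keeper, at jaw x 24.5, z 32.5 mm (jig z 50.5): here lies the middle of the loop's end bar when hooked. The keeper is a steel hook 26 mm wide in y: a flat plate (top at jaw z 29, reaching out to jaw x 54), an upright from jaw x 17 to 21 on the fence side of it, and the lip above. The bar is home when, under the lip, it bears on the upright.
- lip (a point): Outer edge of the keeper's lip, jaw x 25.5, top at z 43 mm; underside 38 to 40 mm, rising outwards. The 7 mm bar must pass over it, come down on the plate outside it (bar middle beyond jaw x 29.5), and be drawn back under it towards the fence until it stops. A bar not fully home tends to ride up and miss when the lever is thrown.
- loop: The latch's loop: yoke on the lever's crank pin (origin) and a U of two 7 mm steel rods, 46 mm wide over all, ended by a bar. x runs along the rods to the bar, y is the jig's y. Pinch the rods across, anywhere 65 to 100 mm out. The bar is 126 mm out, but the U is screw-adjusted: up to 8 mm longer or shorter, not measured. Moving it takes 3 to 8 N; over 18 N on the keeper is forcing it. It stays where put.
- lever_angle (a joint): Latch lever, rad: 0 = thrown flat, handle pointing away from the jaw; grows as it is raised; 1.85 = forward stop. At q the handle points to jig (x, z) = (-cos(q + 0.14), sin(q + 0.14)). It stays where left (friction 0.07 N m) and follows when the loop is moved. Throwing it with the loop hooked takes up to 1 N m, most soon after the start; dead point at 0.21, below which it snaps to 0.
- lever_pivot (a point): Middle of the lever's pin, at jig x -65, y 0, z 62 mm; the pin runs along jig y. The crank pin that carries the loop is 32 mm from it: at lever reading q it lies at jig x = -65 - 32 cos(q - 0.105), z = 62 + 32 sin(q - 0.105) mm.
- handle (a point): Point on the middle line of the lever's black handle, 78 mm from the lever's pin and 20 mm before the handle's end; the handle is 20 mm wide in jig y, 12.5 mm thick and 64 mm long.
- offcut: Softwood strip 40 x 150 x 19 mm lying loose on the jig's board between fence and jaw, its length (own y) across the jig, one end jutting out past the board; origin at the centre of its underside.
- spare_offcut: Wooden offcut 38 x 120 x 38 mm; a bystander, leave it alone. Origin under its middle.
- tape: Yellow tape measure 36 x 98 x 64 mm; a bystander, leave it alone. Origin under its middle.
- carpenter_pencil: Red carpenter's pencil 162 mm long; a bystander, leave it alone. Origin under its middle.
- square: Combination square, 250 mm blade; a bystander, leave it alone. Origin under its middle.
- hammer: Claw hammer, 310 mm long; a bystander, leave it alone. Origin under its middle.
- mug: Pink-brown mug, 94 mm high; a bystander, leave it alone. Origin under its middle.
There are look-alikes about, which are no part of the job. What is shaped like the offcut but red is not meant.

How it is judged:
By the outcome, as a careful person would: the job done as asked, in the order asked, and still so for the second after the job is handed in, with the robot touching nothing.
It also fails if it takes over 72 s, if anything falls off the work surface, if the arm or the gripper's body presses on something with over 40 N, if the wrist force passes 120 N, or if a joint passes its speed limit or range.

## Working session

There is one attempt and no reset: what is moved stays moved. The work goes in short steps, Python scripts to look and compute and a shell command to move; the robot and the scene stay as the last step left them, time stands still between calls to the robot, and variables do not carry over. Pictures are saved under pics/ and viewed, at most 11 in all, crops included, and the job is handed in when it is done.

```bash
ls; mkdir -p pics
python3 - <<'E'
from cell import sensors,get_image,camera_params
import cv2
for n in("side","top"):
    im=get_image(n);cv2.imwrite(f"pics/{n}0.png",im)
    p=camera_params(n);print(n,p)
print(sensors.read_state())
E
```

```text
pics
side {'mtx': array([[424.05027682,   0.        , 271.91562485],
       [  0.        , 424.05027682, 210.44972294],
       [  0.        ,   0.        ,   1.        ]]), 'D': array([-0.09471265,  0.        ,  0.        ,  0.        ,  0.        ]), 'rvec': array([ 0.42800845, -2.69723925,  1.30322786]), 'tvec': array([ 474.67562587,  171.35942059, 1339.17295734])}
top {'mtx': array([[444.14943354,   0.        , 282.60144987],
       [  0.        , 444.14943354, 211.95717126],
       [  0.        ,   0.        ,   1.        ]]), 'D': array([-0.02885848,  0.        ,  0.        ,  0.        ,  0.        ]), 'rvec': array([ 2.11408972, -2.14051773,  0.18010132]), 'tvec': array([   7.14033177,  520.45695504, 1243.0588534 ])}
{'clock': 0.1, 'qpos': array([ 1.07217864,  0.62924558,  0.03845269,  1.51825891, -0.02696573,
        0.99629715, -0.02000284]), 'qd': array([ 0.00012292, -0.00286656, -0.00072817, -0.00166259,  0.00029013,
       -0.00046119,  0.00348881]), 'tau': array([ 2.82987196e-03, -5.64531577e+01,  1.23019908e+00, -1.93973958e+01,
        1.11668132e-02,  5.44997849e-03,  2.98060695e-05]), 'eef_pos': array([ 272.38445931, -589.49694835,  193.4893805 ]), 'tool_rot': array([-3.13990252e+00,  4.97713661e-05,  4.32827315e-01]), 'force': array([-0.30105275, -0.14854936,  0.49687373]), 'torque': array([ 0.01310629,  0.07715692, -0.0178606 ]), 'gripper_force': 0.0, 'width': 85.66661742478495}
```

View pics/top0.png

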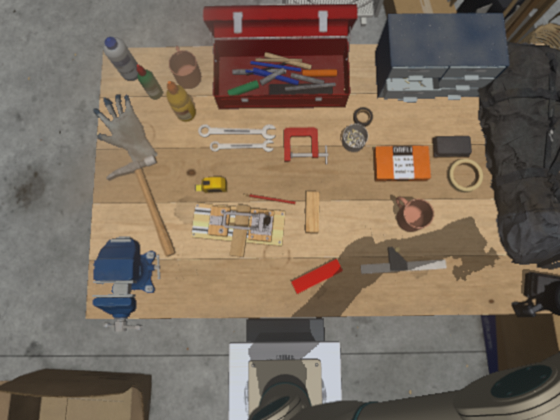

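View pics/side0.png

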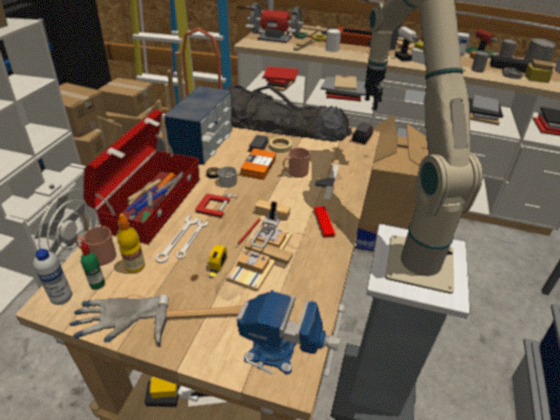

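Top: the jig is around (238,225), with the offcut jutting towards the robot at (238,245). Candidates for the offcut are the strip in the jig at (238,240), the red strip at (317,276) which is not meant, and the spare block at (312,212). By the description I choose the strip in the jig. Side: the jig is around (260,255). Next is a close crop of both views.

Run:
```python
import cv2,numpy as np
t=cv2.imread("pics/top0.png")[192:262,180:296];s=cv2.imread("pics/side0.png")[195:297,210:310]
t=cv2.resize(t,(800-0,480),interpolation=cv2.INTER_CUBIC)[:, :]
cv2.imwrite("pics/c_top.png",cv2.resize(cv2.imread("pics/top0.png")[192:262,185:295],(786,500),interpolation=cv2.INTER_CUBIC))
cv2.imwrite("pics/c_side.png",cv2.resize(s,(590,600),interpolation=cv2.INTER_CUBIC))
```

```text
(no output)
```

View pics/c_top.png

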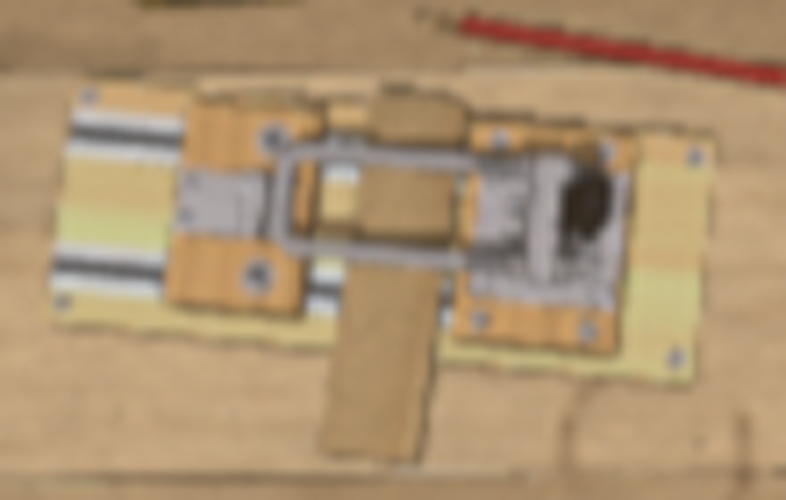

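View pics/c_side.png

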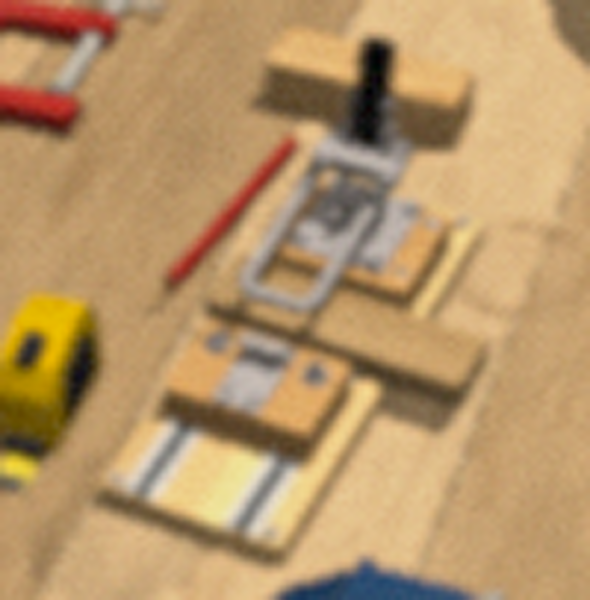

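The crops show the light brown strip between fence (right) and jaw (left), jutting towards the robot: this is the offcut, neither red nor square-sectioned. The loop stands raised with its end bar at crop (280,200) top and (285,292) side. The handle is upright at (585,200) top and (377,45) side. Now to measure these.

```bash
cat > h.py <<'E'
import cv2,numpy as np
from cell import sensors,get_image,camera_params
P={n:camera_params(n) for n in("side","top")}
def ray(n,uv):
    p=P[n];x=cv2.undistortPoints(np.array([[uv]],float),p["mtx"],p["D"])[0,0]
    R=cv2.Rodrigues(p["rvec"])[0];return -R.T@p["tvec"],R.T@np.array([x[0],x[1],1.])
def plane(n,uv,z):
    c,d=ray(n,uv);return c+d*(z-c[2])/d[2]
def tri(a,b):
    c1,d1=ray("top",a);c2,d2=ray("side",b)
    s=np.linalg.lstsq(np.c_[d1,-d2],c2-c1,rcond=None)[0]
    p,q=c1+s[0]*d1,c2+s[1]*d2;return (p+q)/2,np.linalg.norm(p-q)
def proj(n,X):
    p=P[n];return cv2.projectPoints(np.array(X,float).reshape(-1,3),p["rvec"],p["tvec"],p["mtx"],p["D"])[0][:,0]
T=lambda x,y:(x/7.145-.5+.07+185,y/7.143-.5+.07+192)
S=lambda x,y:(x/5.9-.5+.085+210,y/5.882-.5+.085+195)
E
python3 - <<'E'
from h import *
np.set_printoptions(precision=1,suppress=True)
c=[(75,86),(714,132),(692,382),(52,322)]
W=np.array([plane("top",T(*p),18)for p in c])
J=np.array([[145,-52],[-125,-52],[-125,52],[145,52]],float)   # jig y = -world x approx
# rigid fit
a=J-J.mean(0);b=W[:,:2]-W[:,:2].mean(0)
th=np.arctan2((a[:,0]*b[:,1]-a[:,1]*b[:,0]).sum(),(a*b).sum())
R=np.array([[np.cos(th),-np.sin(th)],[np.sin(th),np.cos(th)]]);o=W[:,:2].mean(0)-R@J.mean(0)
print("W",W[:,:2],"th",th,"o",o,"res",W[:,:2]-(J@R.T+o))
inv=lambda w:np.r_[R.T@(w[:2]-o),w[2]]
for p in [(187,98),(325,108),(302,318),(165,302)]:print("jaw top",inv(plane("top",T(*p),44)))
for p in [(635,132),(616,355),(474,125),(455,340)]:print("fence top",inv(plane("top",T(*p),44)))
for p in [(345,265),(440,270),(420,460),(322,452),(375,90),(468,95)]:print("offcut top",inv(plane("top",T(*p),37)))
for n,a,b in [("bar mid",(280,200),(285,294)),("handle tip",(585,200),(377,48))]:
    X,e=tri(T(*a),S(*b));print(n,X,inv(X),e)
for p in [(205,315),(345,375),(305,455)]:print("side jaw top",inv(plane("side",S(*p),44)))
for p in [(100,493),(280,550)]:print("side board",inv(plane("side",S(*p),18)))
E
```

```text
W [[554.1 261.5]
 [531.1  -4.9]
 [427.1   5.4]
 [455.1 268.8]] th 1.4760757696580855 o [490.9 122.8] res [[-2.3 -0.7]
 [ 0.2  1.7]
 [-0.2  2.2]
 [ 2.2 -3.2]]
jaw top [ 92.  -43.9  44. ]
jaw top [ 35.2 -44.4  44. ]
jaw top [35.6 42.2 44. ]
jaw top [91.5 40.3 44. ]
fence top [-91.7 -44.8  44. ]
fence top [-92.   46.6  44. ]
fence top [-26.1 -42.3  44. ]
fence top [-26.8  45.9  44. ]
offcut top [21.4 18.4 37. ]
offcut top [-17.3  17.2  37. ]
offcut top [-16.8  94.7  37. ]
offcut top [22.9 94.7 37. ]
offcut top [ 16.5 -54.8  37. ]
offcut top [-21.8 -55.8  37. ]
bar mid [492.6 165.5  86.5] [42.7  2.3 86.5] 2.29240913753273
handle tip [481.5  43.1 158. ] [-80.2   1.8 158. ] 1.3864376233977431
side jaw top [ 33.5 -47.1  44. ]
side jaw top [44.4 38.1 44. ]
side jaw top [104.1  42.2  44. ]
side board [147.7 -51.2  18. ]
side board [145.2  47.1  18. ]
```

```bash
cat >> h.py <<'E'
TH,O=1.4761,np.array([490.9,122.8])
RJ=np.array([[np.cos(TH),-np.sin(TH)],[np.sin(TH),np.cos(TH)]])
jig=lambda w:np.r_[RJ.T@(np.array(w[:2])-O),w[2]]
world=lambda j:np.r_[RJ@np.array(j[:2],float)+O,j[2]]
def st():
    s=sensors.read_state();f=s["force"]
    print("t %.2f jig"%s["clock"],jig(s["eef_pos"]).round(1),"F jig",np.r_[RJ.T@f[:2],f[2]].round(1),"w %.1f gf %.1f"%(s["width"],s["gripper_force"]),"yawerr deg %.2f"%np.degrees(s["tool_rot"][2]-TH))
    return s
def need(j):   # cm shift, tool axes, deg, to the jig point
    s=sensors.read_state();y=s["tool_rot"][2];d=(world(j)-s["eef_pos"])/10
    print("need",np.round([np.cos(y)*d[0]+np.sin(y)*d[1],np.sin(y)*d[0]-np.cos(y)*d[1],-d[2],np.degrees(y-TH)],2))
E
python3 -m inch '[[[3.15,-2.43,0,-7],[6.3,-4.86,0,-14],[9.45,-7.29,0,-21],[12.6,-9.72,0,-28],[15.75,-12.15,0,-35],[18.9,-14.58,0,-42],[22.05,-17.01,0,-49],[25.2,-19.44,0,-56]]]' 0
python3 -c "
from h import *
s=st();need((112,0,194));print(s['qpos'])"
```

```text
clock: 0.77
eef_pos: [420.2, -306.0, 194.2]
tool_rot: [-3.141, -0.0, 1.416]
force: [1.4, -0.9, 0.5]
width: 0.2
gripper_force: 0.0
t 0.77 jig [-433.6   29.9  194.2] F jig [-0.8 -1.4  0.5] w 0.2 gf 0.0 yawerr deg -3.44
need [ 5.464e+01 -2.900e-01  2.000e-02 -3.440e+00]
[ 0.75101473  0.45141038 -0.25091545  1.87275182  0.14669851  0.83551545
  0.27075901]
```

```bash
python3 -m inch '[[[4.1,-0.02,0,-1],[8.2,-0.04,0,-2],[12.3,-0.06,0,-3],[16.4,-0.08,0,-3.4],[20.5,-0.1,0,-3.4],[24.6,-0.13,0,-3.4],[28.7,-0.15,0,-3.4],[32.8,-0.17,0,-3.4]]]' 0
python3 -m inch '[[[4.1,0,0,0],[8.2,0,0,0],[12.3,0,0,0],[16.4,0,0,0],[20,0,0,0],[22,0,2,0],[22,0,6,0],[22,0,10,0]]]' 0
python3 -c "
from h import *
s=st();need((112,0,28));print(s['qpos'])"
```

```text
clock: 1.43
eef_pos: [470.3, 18.0, 194.2]
tool_rot: [-3.141, 0.0, 1.469]
force: [0.5, -1.1, -0.0]
width: -0.0
gripper_force: 0.0
clock: 2.1
eef_pos: [493.8, 238.1, 94.1]
tool_rot: [3.138, -0.003, 1.473]
force: [0.8, -1.0, -0.3]
width: -0.1
gripper_force: 0.0
t 2.10 jig [115.    8.   94.1] F jig [-0.9 -0.9 -0.3] w -0.1 gf 0.0 yawerr deg -0.19
need [-0.3   0.8   6.61 -0.19]
[-0.31667346  0.62980971 -0.27775937  1.8987214   0.27090014  0.64463244
 -0.85886936]
```

```bash
python3 -m inch '[[[0,0.4,3.3,-0.2],[0,0.8,6.6,-0.2],[0,0.8,6.6,-0.2],[-0.3,0.8,6.6,-0.2],[-0.6,0.8,6.6,-0.2],[-0.8,0.8,6.6,-0.2]]]' 0
python3 -c "
from h import *
st()"
python3 -m inch '[[[-0.1,0,0,0],[-0.2,0,0,0],[-0.3,0,0,0],[-0.4,0,0,0]]]' 0
python3 -c "
from h import *
st()"
```

```text
clock: 2.6
eef_pos: [501.3, 226.4, 30.5]
tool_rot: [3.139, -0.002, 1.473]
force: [-0.4, 0.3, -0.1]
width: 0.3
gripper_force: 0.0
t 2.60 jig [104.2  -0.6  30.5] F jig [ 0.2  0.4 -0.1] w 0.3 gf 0.0 yawerr deg -0.20
clock: 2.93
eef_pos: [500.1, 222.3, 29.2]
tool_rot: [3.14, -0.001, 1.473]
force: [-1.4, -0.3, 0.6]
width: 0.3
gripper_force: 0.0
t 2.93 jig [100.    0.2  29.2] F jig [-0.4  1.4  0.6] w 0.3 gf 0.0 yawerr deg -0.18
```

```bash
python3 -m inch '[[[-0.1,0,0,0],[-0.2,0,0,0],[-0.3,0,0,0],[-0.4,0,0,0],[-0.5,0,0,0],[-0.6,0,0,0]]]' 0
python3 -c "
from h import *
st()"
python3 -m inch '[[[-0.1,0,0,0],[-0.2,0,0,0],[-0.3,0,0,0],[-0.4,0,0,0]]]' 0
python3 -c "
from h import *
st()"
```

```text
clock: 3.43
eef_pos: [499.1, 216.2, 28.2]
tool_rot: [-3.141, 0.0, 1.473]
force: [0.1, -0.6, 0.9]
width: 0.2
gripper_force: 0.0
t 3.43 jig [93.7  0.7 28.2] F jig [-0.6 -0.1  0.9] w 0.2 gf 0.0 yawerr deg -0.18
clock: 3.77
eef_pos: [498.7, 212.2, 28.3]
tool_rot: [3.142, 0.0, 1.473]
force: [-0.7, -0.1, -0.9]
width: -0.1
gripper_force: 0.0
t 3.77 jig [89.8  0.7 28.3] F jig [-0.2  0.7 -0.9] w -0.1 gf 0.0 yawerr deg -0.18
```

Run:
```python
from h import *
a=get_image("side")[175:300,190:330]
b=get_image("top")[192:262,185:295]
cv2.imwrite("pics/p1.png",np.vstack([cv2.resize(a,(616,300),interpolation=cv2.INTER_CUBIC) if 0 else cv2.resize(a,(616,550),interpolation=cv2.INTER_CUBIC)]))
```

```text
(no output)
```

View pics/p1.png

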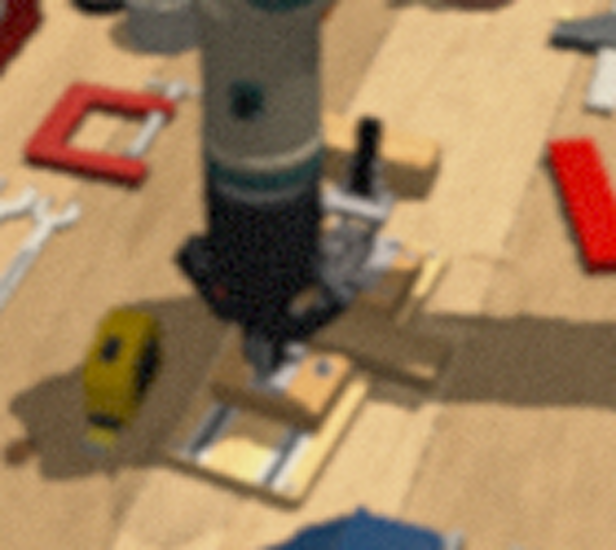

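The side view shows the closed fingertips at crop (262,360), apparently over the jaw and not behind it. I'll check where the reported TCP projects.

Run:
```python
from h import *
np.set_printoptions(precision=1,suppress=True)
s=st()
for n in P: print(n,proj(n,[s["eef_pos"],world((35.5,0,44)),world((91.5,0,44)),world((91.5,42,44)),world((35.5,42,44)),world((145,52,18)),world((145,-52,18))]))
print(plane("side",(249.5,256.8),28), jig(plane("side",(249.5,256.8),28)),jig(plane("side",(249.5,256.8),60)))
a=get_image("side")[225:295,215:305]
b=get_image("top")[192:262,185:295]
cv2.imwrite("pics/p2.png",np.hstack([cv2.resize(a,(400,311),interpolation=cv2.INTER_CUBIC)[:311],cv2.resize(b,(400,311),interpolation=cv2.INTER_CUBIC)]))
print(s["tau"],s["torque"])
```

```text
t 3.87 jig [89.6  0.7 28.3] F jig [ 0.1  0.1 -1.1] w 0.0 gf 0.0 yawerr deg -0.19
side [[250.6 268.2]
 [257.8 252.9]
 [250.1 264.9]
 [262.9 269.1]
 [270.4 256.8]
 [258.6 288.6]
 [226.7 277.7]]
top [[210.7 221.2]
 [228.4 221.7]
 [209.2 220.1]
 [207.6 234.4]
 [226.9 236. ]
 [190.7 237.4]
 [194.8 202.9]]
[518.5 167.3  28. ] [ 46.9 -23.2  28. ] [75.8 -9.1 60. ]
[ -0.  -52.1  -2.5 -10.5   0.   -0.    0. ] [ 0.  -0.1 -0. ]
```

View pics/p2.png

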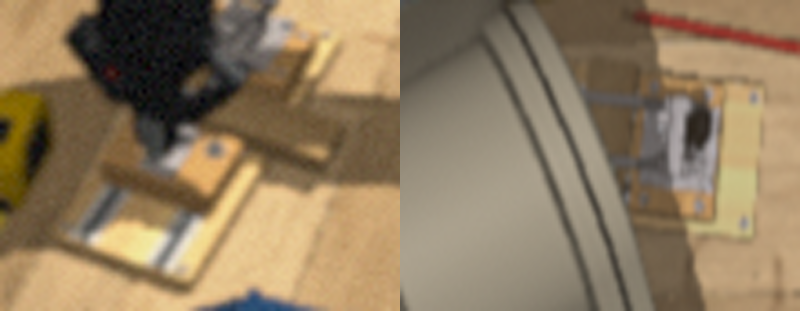

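Run:
```python
from h import *
np.set_printoptions(precision=1,suppress=True)
s=sensors.read_state()
for z in (28,44,60,75,100,150,200):
    w=world((89.6,0.7,z)); u=proj("side",w)[0]; print(z,u,"p2crop",(u-[215,225])*4.444,"p1crop",(u-[190,175])*4.4)
for n in P:
    R=cv2.Rodrigues(P[n]["rvec"])[0];print(n,-R.T@P[n]["tvec"])
```

```text
28 [250.6 268.3] p2crop [158.4 192.2] p1crop [266.8 410.3]
44 [250.6 264.5] p2crop [158.  175.7] p1crop [266.5 394. ]
60 [250.5 260.8] p2crop [157.7 158.9] p1crop [266.2 377.4]
75 [250.4 257.2] p2crop [157.4 142.9] p1crop [265.9 361.5]
100 [250.3 251. ] p2crop [156.9 115.7] p1crop [265.3 334.6]
150 [250.1 238.3] p2crop [155.8  59.1] p1crop [264.3 278.5]
200 [249.8 224.9] p2crop [154.7  -0.6] p1crop [263.2 219.4]
side [ 186.9 1044.6  960.2]
top [ 296.4   -5.5 1314.6]
```

Run:
```python
from h import *
a=cv2.imread("pics/side0.png").astype(int);b=get_image("side").astype(int);cv2.imwrite("pics/s2.png",b)
for r in range(250,279,2):print(r,[tuple(a[r,c]) for c in(244,248,251,254)],'|',[tuple(b[r,c]) for c in(244,248,251,254)])
```

```text
250 [(np.int64(113), np.int64(167), np.int64(209)), (np.int64(75), np.int64(108), np.int64(136)), (np.int64(71), np.int64(103), np.int64(132)), (np.int64(53), np.int64(81), np.int64(100))] | [(np.int64(44), np.int64(72), np.int64(90)), (np.int64(26), np.int64(25), np.int64(23)), (np.int64(14), np.int64(13), np.int64(15)), (np.int64(17), np.int64(14), np.int64(18))]
252 [(np.int64(100), np.int64(147), np.int64(184)), (np.int64(108), np.int64(127), np.int64(148)), (np.int64(141), np.int64(162), np.int64(183)), (np.int64(133), np.int64(151), np.int64(170))] | [(np.int64(55), np.int64(79), np.int64(105)), (np.int64(54), np.int64(57), np.int64(57)), (np.int64(37), np.int64(27), np.int64(33)), (np.int64(21), np.int64(20), np.int64(27))]
254 [(np.int64(109), np.int64(157), np.int64(202)), (np.int64(110), np.int64(145), np.int64(180)), (np.int64(93), np.int64(111), np.int64(131)), (np.int64(130), np.int64(135), np.int64(142))] | [(np.int64(60), np.int64(84), np.int64(109)), (np.int64(57), np.int64(56), np.int64(57)), (np.int64(49), np.int64(52), np.int64(54)), (np.int64(46), np.int64(52), np
[... 3937 characters left out ...]
(181))] | [(np.int64(136), np.int64(207), np.int64(239)), (np.int64(119), np.int64(184), np.int64(212)), (np.int64(107), np.int64(148), np.int64(170)), (np.int64(101), np.int64(109), np.int64(111))]
278 [(np.int64(135), np.int64(208), np.int64(237)), (np.int64(152), np.int64(225), np.int64(238)), (np.int64(191), np.int64(225), np.int64(232)), (np.int64(125), np.int64(128), np.int64(131))] | [(np.int64(146), np.int64(218), np.int64(242)), (np.int64(156), np.int64(231), np.int64(242)), (np.int64(191), np.int64(221), np.int64(233)), (np.int64(125), np.int64(126), np.int64(128))][ WARN:0@0.808] global loadsave.cpp:1063 imwrite_ Unsupported depth image for selected encoder is fallbacked to CV_8U.
```

Run:
```python
from h import *
a=cv2.imread("pics/side0.png");b=cv2.imread("pics/s2.png")
pa=proj("side",[[272.65,-590.07,194.3]])[0];pb=proj("side",sensors.read_state()["eef_pos"])[0];print(pa,pb)
def c(im,p,k=10,h=22):
    x,y=int(p[0])-h,int(p[1])-h-8
    o=cv2.resize(im[y:y+2*h+8,x:x+2*h],None,fx=8,fy=8,interpolation=cv2.INTER_CUBIC)
    q=(int((p[0]-x+.5)*8),int((p[1]-y+.5)*8));cv2.drawMarker(o,q,(255,0,255),0,14,1);return o
cv2.imwrite("pics/p3.png",np.hstack([c(a,pa),c(b,pb)]))
```

```text
[368.52249911 116.79416677] [250.57370629 268.25566681]
```

View pics/p3.png

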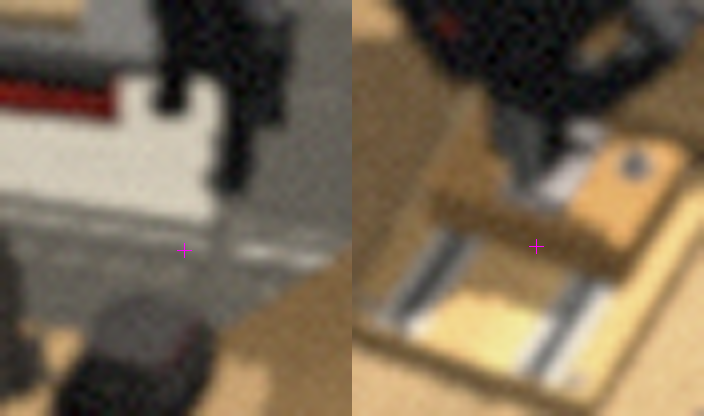

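The magenta marks are the reported TCP. In both poses the visible fingertips lie well above them in the image, at (200,150) vs (183,250) and at (525,195) vs (535,247). So I'll raise the arm and triangulate the true tip.

```bash
python3 -m inch '[[[0,0,-3,0],[0,0,-6,0],[0,0,-9,0],[0,0,-12,0],[3,0,-12,0],[6,0,-12,0],[6,0,-12,0]]]' 0
python3 - <<'E'
from h import *
s=st();
print(proj("top",[[272.65,-590.07,194.3],s["eef_pos"]]),proj("side",s["eef_pos"]))
a=get_image("side");b=get_image("top");cv2.imwrite("pics/s3.png",a);cv2.imwrite("pics/t3.png",b)
t0=cv2.imread("pics/top0.png")
def c(im,p,h=24):
    x=min(max(int(p[0])-h,0),560-2*h);y=min(max(int(p[1])-h-8,0),420-2*h)
    o=cv2.resize(im[y:y+2*h,x:x+2*h],None,fx=8,fy=8,interpolation=cv2.INTER_CUBIC)
    q=(int((p[0]-x+.5)*8),int((p[1]-y+.5)*8));cv2.drawMarker(o,q,(255,0,255),0,14,1);print(x,y);return o
cv2.imwrite("pics/p4.png",np.hstack([c(a,proj("side",s["eef_pos"])[0]),c(t0,proj("top",[[272.65,-590.07,194.3]])[0])]))
E
```

```text
clock: 4.6
eef_pos: [504.7, 280.0, 149.8]
tool_rot: [3.139, -0.008, 1.479]
force: [-0.2, 1.5, -1.1]
width: -0.1
gripper_force: 0.0
t 4.60 jig [157.8   1.2 149.8] F jig [ 1.5  0.3 -1.1] w -0.1 gf 0.0 yawerr deg 0.17
[[520.39373539 296.4763869 ]
 [177.85253763 212.3614106 ]] [[239.50373419 253.86588938]]
215 221
496 264
```

View pics/p4.png

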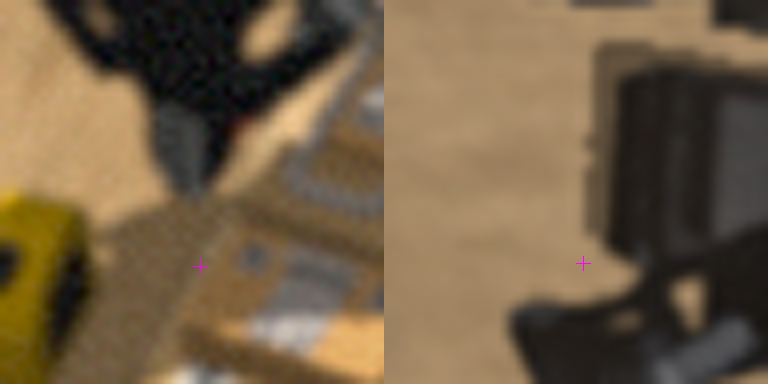

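The fingertip is 30–40 mm above the reported TCP in the side view (crop (193,193) vs mark (200,265)), consistently. The jaw also did not move, so I'll calibrate by feel and lower gently onto the bare board behind the jaw (z = 18).

```bash
python3 -m inch '[[[-1.5,0,0,0],[-3,0,0,0],[-4,0.1,0,0],[-4,0.1,3,0],[-4,0.1,6,0],[-4,0.1,9,0],[-4,0.1,11.5,0],[-4,0.1,11.5,0]]]' 0
for i in 1 2 3 ; do :; done
python3 -m inch '[[[0,0,0.1,0],[0,0,0.2,0],[0,0,0.3,0],[0,0,0.4,0],[0,0,0.5,0],[0,0,0.6,0]]]' 0
python3 -c "
from h import *
st()"
python3 -m inch '[[[0,0,0.1,0],[0,0,0.2,0],[0,0,0.3,0],[0,0,0.4,0],[0,0,0.5,0],[0,0,0.6,0]]]' 0
python3 -c "
from h import *
st()"
```

```text
clock: 5.37
eef_pos: [498.5, 227.4, 29.2]
tool_rot: [-3.134, 0.006, 1.47]
force: [0.2, 0.3, 0.2]
width: -0.1
gripper_force: 0.0
clock: 5.87
eef_pos: [502.2, 232.3, 28.1]
tool_rot: [3.14, -0.001, 1.473]
force: [-0.2, -0.3, 0.5]
width: 0.4
gripper_force: 0.0
t 5.87 jig [110.1  -0.9  28.1] F jig [-0.3  0.1  0.5] w 0.4 gf 0.0 yawerr deg -0.18
clock: 6.37
eef_pos: [501.6, 232.1, 21.1]
tool_rot: [-3.141, 0.0, 1.473]
force: [-0.5, 0.8, -1.4]
width: -0.1
gripper_force: 0.0
t 6.37 jig [109.8  -0.3  21.1] F jig [ 0.8  0.6 -1.4] w -0.1 gf 0.0 yawerr deg -0.18
```

```bash
python3 -m inch '[[[0,0,0.1,0],[0,0,0.2,0],[0,0,0.3,0],[0,0,0.4,0],[0,0,0.5,0]]]' 0
python3 -c "
from h import *
st()"
python3 -m inch '[[[0,0,0.1,0],[0,0,0.2,0],[0,0,0.3,0],[0,0,0.4,0]]]' 0
python3 -c "
from h import *
st()"
```

```text
clock: 6.78
eef_pos: [501.6, 232.1, 16.2]
tool_rot: [3.142, -0.0, 1.473]
force: [-1.0, -0.1, -0.7]
width: 0.2
gripper_force: 0.0
t 6.78 jig [109.9  -0.3  16.2] F jig [-0.2  1.  -0.7] w 0.2 gf 0.0 yawerr deg -0.18
clock: 7.12
eef_pos: [501.7, 232.1, 12.2]
tool_rot: [3.142, 0.0, 1.473]
force: [0.1, -0.3, -0.4]
width: -0.2
gripper_force: 0.0
t 7.12 jig [109.8  -0.4  12.2] F jig [-0.3 -0.1 -0.4] w -0.2 gf 0.0 yawerr deg -0.18
```

```bash
python3 -m inch '[[[0,0,0.1,0],[0,0,0.2,0],[0,0,0.3,0],[0,0,0.4,0],[0,0,0.5,0],[0,0,0.6,0]]]' 0 | grep -E "eef|force"
python3 -m inch '[[[0,0,0.1,0],[0,0,0.2,0],[0,0,0.3,0],[0,0,0.4,0]]]' 0| grep -E "eef|force"
python3 -m inch '[[[0,0,0.1,0],[0,0,0.2,0],[0,0,0.3,0],[0,0,0.4,0]]]' 0| grep -E "eef|force"
```

```text
eef_pos: [501.7, 232.1, 6.2]
force: [1.1, 0.5, -0.6]
gripper_force: 0.0
eef_pos: [501.7, 232.1, 2.2]
force: [0.5, 0.1, -1.0]
gripper_force: 0.0
eef_pos: [501.7, 232.1, -1.8]
force: [-0.8, 0.4, 0.2]
gripper_force: 0.0
```

Run:
```python
from h import *
a=cv2.imread("pics/s3.png").astype(int);b=get_image("side");cv2.imwrite("pics/s4.png",b)
d=np.abs(b.astype(int)-cv2.imread("pics/side0.png")).sum(2)
s=sensors.read_state();u=proj("side",s["eef_pos"])[0];print(u)
# darkness map round the tool
g=b.sum(2)//3
for r in range(int(u[1])-24,int(u[1])+6):print(r,''.join('%4d'%g[r,c] for c in range(int(u[0])-14,int(u[0])+14,2)))
```

```text
[247.64994166 279.45986658]
255   50  18  29  23  15  21  22  24  10  25  44  75  74  67
256   71  28  19  23  26  17  18  15  18  20  67  80  54  67
257   80  35  13  22  28  21  20  19  25  28  67  75  30  48
258   83  53  23  29  20  19  11  24   9  21  50  49  22  22
259   84  72  53  46  32  17  26  17  17  23  28  38  18  15
260   88  82  77  69  43  10  17   1  24  25   7  21  14  31
261   87  88  91  83  46  18  15  24  21  26  26  19  22  65
262   85  95  86  76  61  28  30  13  22  17  21  22  58 118
263   89  98  93  75  58  41  45  32  22  16  27  48 104 157
264   95 107  93  66  60  51  53  45  19  27  44  93 147 170
265   97 111  94  82  58  45  57  60  22  31  77 133 169 169
266   97 111 103  93  59  47  59  63  25  28  81 134 162 171
267   96 107 117 100  60  53  54  64  31  27  70  97 129 155
268  102 109 117  95  63  61  52  63  26  37  70  72  87 116
269   98 109 118  79  83  84  58  64  29  51  67  70  69  77
270  109 115 107  67 109 103  62  67  58  93  83  72  70  70
271  109 115  97  76 117 109  75  74 111 145 120 104  75  70
272  111 117  84  91 118 110  92  90 155 197 173 154  94  78
273  115 110  75 108 116 114 112 107 158 201 207 198 115 117
274  122  95  81 122 118 117 116 116 141 178 211 194 130 169
275  118  75 102 123 116 117 119 115 124 143 179 167 142 203
276  108  78 110 123 118 113 113 118 124 128 138 111 165 216
277   93  88 121 115 115 115 119 123 132 126 107  90 187 211
278   86 101 123 113 117 128 127 126 129 123  90 110 212 207
279   91 106 121 123 144 160 166 148 128 122  77 152 217 204
280   85 105 113 135 175 193 201 188 141 110  87 190 214 203
281   88  91  98 146 190 205 210 211 175 111 113 211 213 204
282   88  86  88 118 164 191 208 211 202 125 149 214 206 202
283   94  95  92  94 118 158 191 206 196 121 191 209 204 193
284  101 112 120  94  87 111 146 173 164 140 213 198 202 187
```

```bash
python3 -m inch '[[[0,0,0.1,0],[0,0,0.2,0],[0,0,0.3,0],[0,0,0.4,0],[0,0,0.5,0],[0,0,0.6,0],[0,0,0.7,0],[0,0,0.8,0]]]' 0 | grep -E "eef|force:"
python3 -m inch '[[[0,0,0.1,0],[0,0,0.2,0],[0,0,0.3,0]]]' 0| grep -E "eef|force:"
python3 -m inch '[[[0,0,0.1,0],[0,0,0.2,0]]]' 0| grep -E "eef|force:"
```

```text
eef_pos: [501.7, 232.1, -9.8]
force: [-0.2, -0.2, -0.1]
gripper_force: 0.0
eef_pos: [501.6, 232.1, -12.8]
force: [0.6, 0.2, 0.0]
gripper_force: 0.0
eef_pos: [501.7, 232.1, -14.8]
force: [0.5, 0.6, 0.3]
gripper_force: 0.0
```

```bash
python3 -m inch '[[[0,0,0.1,0],[0,0,0.2,0]]]' 0 | grep -E "eef|force:"
python3 -m inch '[[[0,0,0.1,0],[0,0,0.2,0]]]' 0| grep -E "eef|force:"
python3 -m inch '[[[0,0,0.1,0],[0,0,0.2,0]]]' 0| grep -E "eef|force:"
```

```text
eef_pos: [501.7, 232.1, -16.8]
force: [-0.4, 0.1, -0.2]
gripper_force: 0.0
eef_pos: [501.7, 232.1, -18.8]
force: [0.5, 0.0, -0.3]
gripper_force: 0.0
eef_pos: [501.7, 232.1, -19.0]
force: [-5.4, -2.3, 28.2]
gripper_force: 14.1
```

Board contact came at reported z −18.9, where 18 is expected, so the true tip is 37 mm above the reported TCP. I'll back up and push the jaw with small steps, watching the force.

```bash
sed -i 's/^def st/ZB=37.0\ndef st/; s/jig(s\["eef_pos"\]).round(1)/(jig(s["eef_pos"])+[0,0,ZB]).round(1)/; s/d=(world(j)-s\["eef_pos"\])/d=(world(j)-s["eef_pos"]-[0,0,ZB])/' h.py
python3 -m inch '[[[0,0,-0.4,0],[0,0,-0.9,0],[-0.2,0,-0.9,0],[-0.4,0,-0.9,0],[-0.4,0,-0.9,0]]]' 0 | grep -E "eef|force:"
python3 -c "
from h import *
st()"
python3 -m inch '[[[-0.1,0,0,0],[-0.2,0,0,0],[-0.3,0,0,0]]]' 0| grep -E "eef|force:"
python3 -m inch '[[[-0.1,0,0,0],[-0.2,0,0,0],[-0.3,0,0,0]]]' 0| grep -E "eef|force:"
python3 -c "
from h import *
st()"
```

```text
eef_pos: [501.1, 227.2, -11.9]
force: [0.2, 0.6, 0.2]
gripper_force: 0.0
t 10.33 jig [104.9  -0.3  25.1] F jig [ 0.6 -0.2  0.2] w -0.1 gf 0.0 yawerr deg -0.22
eef_pos: [500.9, 225.3, -11.9]
force: [-0.6, 1.9, -1.4]
gripper_force: 1.2
eef_pos: [500.7, 223.1, -11.8]
force: [0.6, 2.8, -2.4]
gripper_force: 1.4
t 10.83 jig [100.7  -0.3  25.2] F jig [ 2.8 -0.3 -2.4] w 0.1 gf 1.4 yawerr deg -0.14
```

```bash
python3 -m inch '[[[-0.1,0,0,0],[-0.2,0,0,0],[-0.3,0,0,0],[-0.4,0,0,0],[-0.5,0,0,0],[-0.6,0,0,0]]]' 0 | grep -E "eef|force:"
python3 -m inch '[[[-0.1,0,0,0],[-0.2,0,0,0],[-0.3,0,0,0],[-0.4,0,0,0],[-0.5,0,0,0]]]' 0| grep -E "eef|force:"
python3 -c "
from h import *
st()"
```

```text
eef_pos: [499.9, 216.1, -11.7]
force: [-0.2, 3.4, -2.8]
gripper_force: 1.3
eef_pos: [499.5, 211.1, -11.7]
force: [-1.1, 1.9, -1.8]
gripper_force: 1.3
t 11.75 jig [88.7 -0.2 25.3] F jig [ 1.8  1.3 -1.8] w 0.1 gf 1.3 yawerr deg -0.18
```

```bash
python3 -m inch '[[[-0.1,0,0,0],[-0.2,0,0,0],[-0.3,0,0,0],[-0.35,0,0,0]]]' 0 | grep -E "eef|force:"
python3 -m inch '[[[-0.05,0,0,0],[-0.1,0,0,0],[-0.15,0,0,0]]]' 0| grep -E "eef|force:"
python3 -m inch '[[[-0.05,0,0,0],[-0.1,0,0,0]]]' 0| grep -E "eef|force:"
python3 -c "
from h import *
st()"
```

```text
eef_pos: [499.1, 207.6, -11.7]
force: [-1.6, 3.7, -1.9]
gripper_force: 1.4
eef_pos: [498.9, 206.3, -11.7]
force: [-2.8, 2.9, -1.6]
gripper_force: 1.5
eef_pos: [498.9, 205.3, -11.7]
force: [-1.3, 3.6, -1.9]
gripper_force: 1.5
t 12.50 jig [82.9 -0.1 25.3] F jig [ 3.4  1.7 -1.9] w -0.1 gf 1.5 yawerr deg -0.17
```

```bash
python3 -m inch '[[[-0.05,0,0,0],[-0.1,0,0,0]]]' 0| grep -E "eef|force:"
python3 -m inch '[[[-0.05,0,0,0],[-0.1,0,0,0]]]' 0| grep -E "eef|force:"
python3 -c "
from h import *
st()"
```

```text
eef_pos: [498.8, 204.3, -11.7]
force: [-1.5, 3.6, -1.7]
gripper_force: 1.5
eef_pos: [498.8, 204.3, -11.6]
force: [-2.0, 6.4, -2.0]
gripper_force: 2.8
t 12.83 jig [81.8 -0.2 25.4] F jig [ 6.2  2.6 -2. ] w -0.0 gf 2.8 yawerr deg -0.15
```

```bash
python3 -m inch '[[[-0.03,0,0,0],[-0.03,0,0,0]]]' 0| grep -E "eef|force:"
```

```text
eef_pos: [498.9, 204.3, -11.6]
force: [-0.9, 5.8, -1.6]
gripper_force: 2.6
```

Jaw motion stopped at 81.8 with the force rising to 6 N, so it is snug, and the fingertip half-width of 11 mm agrees. Next I retreat, rise, open, and come over the loop about 88 mm out.

```bash
python3 -m inch '[[[0.7,0,0,0],[1.5,0,0,0],[1.5,0,-2.5,0],[1.5,0,-6,0],[1.5,0,-9.5,0],[1.5,0,-13,0],[-1,0,-13,0],[-4,0,-13,0]]]' 0 | grep -E "eef|force:"
python3 -m inch '[[[-1,0,0,0],[-2,0,0,0],[-3,0,0,0],[-3,0,0,0],[-3,0,0,0],[-3,0,0,0]]]' 8.5 | grep -E "eef|force:|width"
python3 -c "
from h import *
st();need((10.5,0.7,76))
a=get_image('side');cv2.imwrite('pics/s5.png',a)"
```

```text
eef_pos: [497.5, 165.7, 121.3]
force: [0.4, -0.8, -0.5]
gripper_force: 0.0
eef_pos: [492.2, 134.5, 118.3]
force: [0.2, 0.5, -0.0]
width: 72.2
gripper_force: 0.0
t 14.17 jig [ 1.180e+01 -1.000e-01  1.553e+02] F jig [ 0.5 -0.2 -0. ] w 72.2 gf 0.0 yawerr deg -0.11
need [-0.13 -0.08  7.93 -0.11]
```

```bash
python3 -m inch '[[[-0.1,-0.08,2,0],[-0.1,-0.08,4,0],[-0.1,-0.08,5.5,0],[-0.1,-0.08,6.5,0],[-0.1,-0.08,7.2,0],[-0.1,-0.08,7.9,0],[-0.1,-0.08,7.9,0]]]' 8.5 | grep -E "eef|force:|width"
python3 -m inch '[[[0,0,0,0],[0,0,0,0],[0,0,0,0]]]' 5.2 | grep -E "eef|force:|width"
python3 -c "
from h import *
st()"
```

```text
eef_pos: [490.6, 132.7, 38.4]
force: [-0.0, -0.2, 0.9]
width: 84.9
gripper_force: 0.0
eef_pos: [491.6, 132.6, 40.0]
force: [0.7, -0.1, 0.7]
width: 52.2
gripper_force: 0.0
t 15.05 jig [ 9.8  0.2 77. ] F jig [ 0.  -0.7  0.7] w 52.2 gf 0.0 yawerr deg -0.18
```

Now close on the rods, which should stop at about 46 mm.

```bash
python3 -m inch '[[[0,0,0,0],[0,0,0,0],[0,0,0,0],[0,0,0,0]]]' 4.3 | grep -E "eef|force:|width"
python3 -c "
from h import *
st()
a=get_image('side')[175:295,190:330];cv2.imwrite('pics/p5.png',cv2.resize(a,(700,600),interpolation=cv2.INTER_CUBIC))"
```

```text
eef_pos: [492.0, 132.6, 39.8]
force: [2.2, -0.8, 1.2]
width: 43.7
gripper_force: 42.8
t 15.38 jig [ 9.9 -0.1 76.8] F jig [-0.6 -2.2  1.2] w 43.7 gf 42.8 yawerr deg -0.19
```

View pics/p5.png

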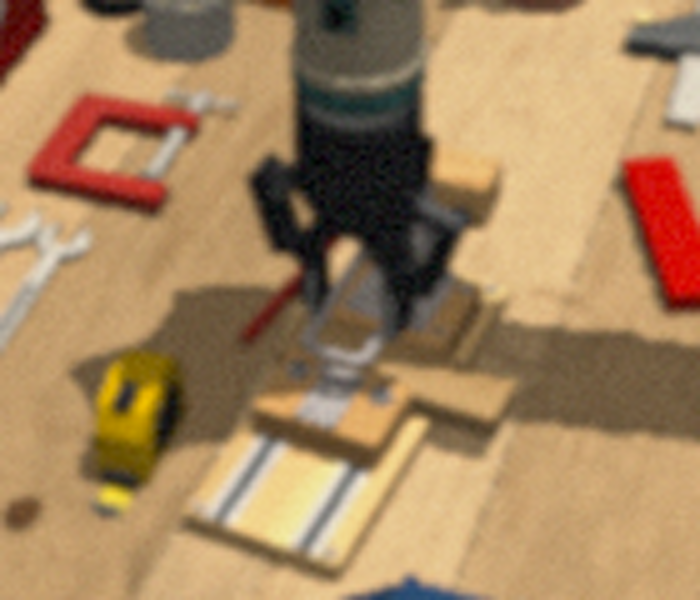

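The fingers pinch both rods, and the bar at crop (350,355) is in front of the snug jaw's keeper at (335,385). Now the kinematic plan for the grip point.

```bash
cat > k.py <<'E'
from h import *
from scipy.optimize import fsolve,brentq
C=lambda q:np.array([-65-32*np.cos(q-.105),62+32*np.sin(q-.105)])
def plan(L,q0,G0,Bs):
    s=np.linalg.norm(G0-C(q0));print("L %.1f s %.1f"%(L,s))
    for B in Bs:
        B=np.array(B,float);f=lambda q:np.linalg.norm(C(q)-B)-L
        qs=np.linspace(.6,2.2,400);v=[f(q) for q in qs];r=[brentq(f,qs[i],qs[i+1]) for i in range(399) if v[i]*v[i+1]<0]
        for q in r[:1]:
            G=C(q)+(B-C(q))*s/L;print("B",B,"q %.2f G"%q,G.round(1),"shift cm",((G-G0)/10).round(2))
E
python3 - <<'E'
from k import *
G0=np.array([9.9,87.9])
for L in(118,120.3,124):
    # q0 from the measured bar
    print(C(1.276))
    plan(L,1.276,G0,[(42.7,86.5),(50,86),(50,75),(51,65),(51,55),(50,50.5),(45,50.5),(39.5,50.5)])
E
```

```text
[-77.45538364  91.47648925]
L 118.0 s 87.4
B [42.7 86.5] q 1.35 G [12.2 88. ] shift cm [0.23 0.01]
B [50. 86.] q 1.59 G [19.5 88. ] shift cm [0.96 0.01]
B [50. 75.] q 1.63 G [19.8 79.9] shift cm [ 0.99 -0.8 ]
B [51. 65.] q 1.73 G [21.4 72.5] shift cm [ 1.15 -1.54]
B [51. 55.] q 1.82 G [22.1 65. ] shift cm [ 1.22 -2.29]
B [50.  50.5] q 1.84 G [21.5 61.7] shift cm [ 1.16 -2.62]
B [45.  50.5] q 1.69 G [16.6 61.8] shift cm [ 0.67 -2.61]
B [39.5 50.5] q 1.51 G [11.  61.7] shift cm [ 0.11 -2.62]
[-77.45538364  91.47648925]
L 120.3 s 87.4
B [42.7 86.5] q 1.27 G [ 9.9 87.9] shift cm [-0. -0.]
B [50. 86.] q 1.52 G [17.2 88.1] shift cm [0.73 0.02]
B [50. 75.] q 1.56 G [17.5 80.1] shift cm [ 0.76 -0.78]
B [51. 65.] q 1.65 G [19.1 72.9] shift cm [ 0.92 -1.5 ]
B [51. 55.] q 1.74 G [19.9 65.6] shift cm [ 1.   -2.23]
B [50.  50.5] q 1.76 G [19.3 62.4] shift cm [ 0.94 -2.55]
B [45.  50.5] q 1.61 G [14.3 62.4] shift cm [ 0.44 -2.55]
B [39.5 50.5] q 1.42 G [ 8.7 62.1] shift cm [-0.12 -2.58]
[-77.45538364  91.47648925]
L 124.0 s 87.4
B [42.7 86.5] q 1.14 G [ 6.1 87.4] shift cm [-0.38 -0.05]
B [50. 86.] q 1.40 G [13.5 88. ] shift cm [0.36 0.01]
B [50. 75.] q 1.43 G [13.8 80.3] shift cm [ 0.39 -0.76]
B [51. 65.] q 1.53 G [15.4 73.5] shift cm [ 0.55 -1.44]
B [51. 55.] q 1.62 G [16.3 66.5] shift cm [ 0.64 -2.14]
B [50.  50.5] q 1.64 G [15.8 63.3] shift cm [ 0.59 -2.46]
B [45.  50.5] q 1.48 G [10.7 63.1] shift cm [ 0.08 -2.48]
B [39.5 50.5] q 1.27 G [ 5.  62.6] shift cm [-0.49 -2.53]
```

```bash
python3 -m inch '[[[0.2,0,0,0],[0.4,0,0,0],[0.6,0,0,0],[0.8,0,0,0]]]' 4.3 | grep -E "eef|force:|width"
python3 -m inch '[[[0.02,0,0.2,0],[0.04,0,0.4,0],[0.06,0,0.6,0],[0.1,0,0.8,0]]]' 4.3 | grep -E "eef|force:|width"
python3 -m inch '[[[0,0,0.2,0],[0.05,0,0.4,0],[0.1,0,0.6,0]]]' 4.3 | grep -E "eef|force:|width"
python3 -c "
from h import *
st()"
```

```text
eef_pos: [492.1, 136.3, 39.1]
force: [3.2, -8.4, 1.5]
width: 43.6
gripper_force: 42.8
eef_pos: [492.4, 139.4, 31.4]
force: [3.4, -4.8, 3.2]
width: 43.7
gripper_force: 42.4
eef_pos: [492.6, 141.7, 25.3]
force: [5.2, -4.1, 3.5]
width: 43.9
gripper_force: 41.4
t 16.35 jig [19.   0.1 62.3] F jig [-3.6 -5.5  3.5] w 43.9 gf 41.4 yawerr deg -0.19
```

```bash
python3 -m inch '[[[0.02,0.04,0.12,0],[0.04,0.06,0.25,0],[0.06,0.06,0.37,0]]]' 4.3 | grep -E "eef|force:|width"
python3 -m inch '[[[0,0,0.1,0],[0.02,0,0.2,0],[0.02,0,0.3,0]]]' 4.3 | grep -E "eef|force:|width"
python3 -c "
from h import *
st()"
```

```text
eef_pos: [492.9, 142.6, 21.5]
force: [-0.9, -2.3, 4.5]
width: 43.7
gripper_force: 40.6
eef_pos: [493.0, 143.1, 19.5]
force: [-0.3, -4.1, 23.7]
width: 43.8
gripper_force: 41.7
t 16.85 jig [20.5 -0.2 56.5] F jig [-4.1 -0.1 23.7] w 43.8 gf 41.7 yawerr deg -0.12
```

```bash
python3 -m inch '[[[0,0,-0.15,0],[0,0,-0.2,0],[0,0,-0.2,0]]]' 4.3 | grep -E "eef|force:|width"
python3 - <<'E'
from h import *
st()
a=get_image('side');cv2.imwrite('pics/s6.png',a)
x0,y0=238,232
c=cv2.resize(a[y0:y0+46,x0:x0+46],None,fx=13,fy=13,interpolation=cv2.INTER_CUBIC)
def m(j,col):
    u=proj("side",world(j))[0];cv2.circle(c,(int((u[0]-x0+.5)*13),int((u[1]-y0+.5)*13)),3,col,-1)
for y in(-23,23):
    m((50,y,58),(255,0,255)); m((50,y,64.5),(0,255,0))
for y in (-13,13): m((40.5,y,61),(255,255,0)); m((69,y,47),(0,255,255))
for x,y in((15,42),(71,42),(71,-42),(15,-42)): m((x,y,44),(255,0,0))
cv2.imwrite('pics/p6.png',c)
E
```

```text
eef_pos: [493.1, 143.5, 20.7]
force: [3.0, -2.8, 2.3]
width: 43.9
gripper_force: 40.3
t 17.10 jig [20.8 -0.3 57.7] F jig [-2.5 -3.2  2.3] w 43.9 gf 40.3 yawerr deg -0.14
```

View pics/p6.png

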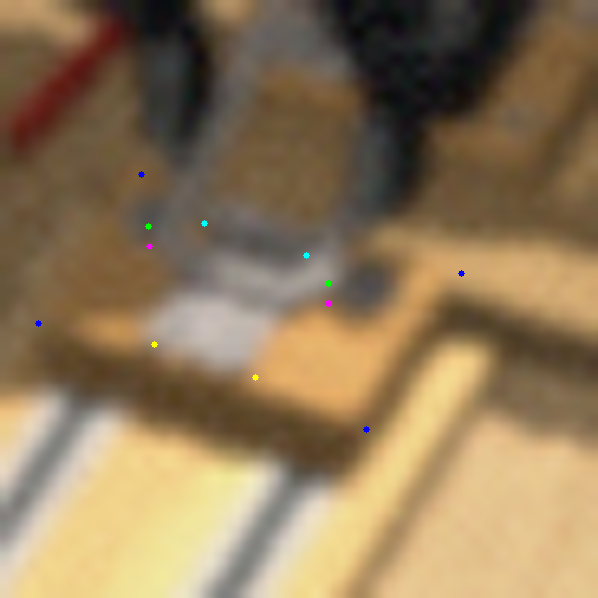

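Bar mid is near crop (255,278), below/outside the lip line (cyan, mid (255,239)), so the bar is not on top of the lip. The bolts are at (365,285) and (150,215), close to the fingertips. I'll check which parts can touch.

Run:
```python
from k import *
np.set_printoptions(precision=1,suppress=True)
px=lambda x,y:(238+x/13-.5,232+y/13-.5)
for n,p in(("boltR",(365,285)),("boltL",(150,215)),("tipR",(388,212)),("tipL",(180,165))):
    for z in(46,50,58):print(n,z,jig(plane("side",px(*p),z)))
print("finger tip proj crop",[(proj("side",world(j))[0]-[238,232]+.5)*13 for j in((20.8,29,59),(20.8,-29,59),(31.8,23,59),(31.8,37,59))])
g=cv2.imread("pics/s6.png").sum(2)//3
print("rows/cols"); print('     ',''.join('%4d'%c for c in range(249,268)))
for r in range(244,260):print(r,''.join('%4d'%g[r,c] for c in range(249,268)))
# candidates of bar mid ends
for B in((44,50.5),(46,50.5),(50,50.5),(50,58),(46,58),(44,61),(43,64.5)):print(B,proj("side",[world((B[0],y,B[1])) for y in(-19.5,0,19.5)]).round(1).tolist())
for L,q0 in((120.3,1.276),(122,1.2),(118,1.33)):
    for d in(10,12,14):
        G0=np.array([9.9,76.8+d]);s=np.linalg.norm(G0-C(q0));G=np.array([20.8,57.7+d])
        f=lambda q:np.linalg.norm(C(q)-G)-s
        q=brentq(f,1.2,2.2);print(L,q0,d,"q %.2f"%q,"B0",C(q0)+(G0-C(q0))*L/s,"B",C(q)+(G-C(q))*L/s)
```

```text
boltR 46 [29.8 23.5 46. ]
boltR 50 [33.5 25.1 50. ]
boltR 58 [41.1 28.3 58. ]
boltL 46 [ 28.9 -33.   46. ]
boltL 50 [ 32.7 -31.2  50. ]
boltL 58 [ 40.2 -27.5  58. ]
tipR 46 [ 4.7 18.5 46. ]
tipR 50 [ 8.6 20.2 50. ]
tipR 58 [16.3 23.4 58. ]
tipL 46 [ 10.2 -33.9  46. ]
tipL 50 [ 14. -32.  50.]
tipL 58 [ 21.7 -28.3  58. ]
finger tip proj crop [array([402.2, 227.7]), array([178.9, 158.8]), array([360.1, 250.2]), array([415. , 267.2])]
rows/cols
       249 250 251 252 253 254 255 256 257 258 259 260 261 262 263 264 265 266 267
244   88  82  68  71  87  87  89  88  86  86  85  89  87  88  84  77  69  70  54
245   85  84  84  88  91  92  88  86  96  94  92  87  92  89  84  75  71  70  56
246   86  85  89  97  88  88  89  90  94  92  92  86  94  88  88  77  76  69  53
247   81  84  96  93  93  92 100  98  98  95  86  92  89  92  84  79  71  66  52
248   79  86  95  93  91  99  96 110 108  96  95  94  85  88  87  85  76  70  67
249   81  95  94  97  88  88  93  97 100  98  96  96  94  95  97  86  87  87 101
250   87  99  99  99  97  87  87  90  81  84  89  92  90  96 108  92  89 103 124
251  
[... 875 characters left out ...]
5.9, 254.4], [261.7, 256.3]]
(50, 58) [[250.0, 250.8], [255.8, 252.6], [261.7, 254.5]]
(46, 58) [[250.6, 250.0], [256.4, 251.8], [262.3, 253.6]]
(44, 61) [[250.9, 248.9], [256.7, 250.7], [262.5, 252.5]]
(43, 64.5) [[251.0, 247.8], [256.8, 249.6], [262.7, 251.5]]
120.3 1.276 10 q 1.75 B0 [42.7 85. ] B [52.1 57.9]
120.3 1.276 12 q 1.73 B0 [42.8 87.8] B [52.4 60.6]
120.3 1.276 14 q 1.72 B0 [42.8 90.5] B [52.7 63.3]
122 1.2 10 q 1.68 B0 [42.2 85.5] B [51.7 58.2]
122 1.2 12 q 1.66 B0 [42.3 88.2] B [52.  60.9]
122 1.2 14 q 1.65 B0 [42.3 90.9] B [52.2 63.6]
118 1.33 10 q 1.80 B0 [41.9 84.8] B [51.4 58. ]
118 1.33 12 q 1.78 B0 [42.1 87.6] B [51.7 60.7]
118 1.33 14 q 1.77 B0 [42.1 90.3] B [51.9 63.4]
```

Run:
```python
from h import *
a=cv2.imread("pics/top0.png");b=cv2.imread("pics/side0.png")
for t,s in(((272,138),(215,343)),((257,275),(316,374))):
    X,e=tri(T(*t),S(*s));print(jig(X).round(1),round(e,1),"jaw frame x",(jig(X)[0]-35.5).round(1))
gt=a.sum(2)//3;gs=b.sum(2)//3
for c in((272,138),(257,275)):
    u=T(*c);x,y=int(round(u[0])),int(round(u[1]));print(x,y);print(gt[y-4:y+5,x-5:x+6])
for c in((215,343),(316,374)):
    u=S(*c);x,y=int(round(u[0])),int(round(u[1]));print(x,y);print(gs[y-4:y+5,x-5:x+6])
```

```text
[ 54.9 -30.1  49. ] 1.5 jaw frame x 19.4
[54.8 26.7 49.5] 0.6 jaw frame x 19.3
223 211
[[131 133 135 133 131 128 128 132 132 126 114]
 [141 144 148 150 147 145 145 149 151 145 136]
 [143 146 152 154 151 147 148 155 155 146 140]
 [143 146 152 149 133 125 143 154 149 126 117]
 [143 147 154 150 118 107 132 137 129 111 100]
 [143 148 155 156 132 119 125 125 130 131 130]
 [144 148 153 157 147 135 135 139 147 148 149]
 [142 146 148 147 143 135 149 148 138 141 140]
 [136 142 140 130 119 127 152 140 117 134 132]]
221 230
[[145 145 147 148 144 132 132 144 151 149 147]
 [145 146 149 149 148 144 142 148 151 146 143]
 [146 148 149 151 147 143 142 150 151 142 131]
 [146 148 151 144 126 122 140 154 154 146 131]
 [146 149 152 138 111 106 138 157 155 146 130]
 [147 150 155 150 137 124 135 154 152 145 128]
 [146 150 154 158 156 141 142 153 152 143 128]
 [145 148 150 153 151 143 148 155 151 142 124]
 [129 136 141 141 135 134 142 149 146 136 117]]
246 253
[[140 155 167 160 141 120  98  80  70  68  70]
 [145 156 166 163 153 142 123 106  97 104 102]
 [149 154 150 152 145 135 123 120 123 137 145]
 [163 157 146 143 128 120 123 127 136 148 162]
 [166 157 157 142 125 122 128 142 150 144 145]
 [165 164 164 156 139 126 130 145 148 133 111]
 [168 163 164 166 158 151 149 149 144 118 100]
 [164 163 160 163 165 161 162 157 150 141 133]
 [165 163 165 165 164 163 164 170 174 172 173]]
263 258
[[144 130 130 126 115 103  96  82  90  95 108]
 [137 146 155 156 147 141 134 121 109  96  88]
 [124 149 160 160 150 140 144 151 149 132 115]
 [131 152 161 153 132 118 145 161 166 163 141]
 [156 157 162 147 114 104 127 158 167 162 145]
 [162 164 159 141 118 118 131 149 161 153 127]
 [161 165 164 159 144 144 152 159 149 129 116]
 [162 166 168 166 162 160 165 165 144 113 106]
 [169 161 166 167 164 165 165 153 126  97 106]]
```

```bash
python3 -m inch '[[[-0.15,0,0,0],[-0.3,0,0,0],[-0.4,0,0,0],[-0.4,0,0.05,0],[-0.4,0,0.1,0]]]' 4.3 | grep -E "eef|force:|width"
python3 -c "
from h import *
st()"
python3 -m inch '[[[0,0,0.04,0],[0,0,0.08,0]]]' 4.3 | grep -E "eef|force:|width"
python3 -c "
from h import *
st()"
```

```text
eef_pos: [493.1, 142.2, 19.8]
force: [2.3, 5.3, 6.6]
width: 43.9
gripper_force: 40.6
t 17.57 jig [19.5 -0.3 56.8] F jig [ 5.5 -1.8  6.6] w 43.9 gf 40.6 yawerr deg -0.08
eef_pos: [493.1, 142.2, 19.7]
force: [1.1, 4.5, 13.7]
width: 43.6
gripper_force: 41.0
t 17.73 jig [19.5 -0.4 56.7] F jig [ 4.6 -0.6 13.7] w 43.6 gf 41.0 yawerr deg -0.08
```

```bash
python3 -m inch '[[[0,0,-0.06,0],[-0.1,0,-0.08,0],[-0.2,0,-0.08,0],[-0.3,0,-0.08,0],[-0.3,0,-0.08,0]]]' 4.3 | grep -E "eef|force:"
python3 -c "
from h import *
st()"
python3 -m inch '[[[-0.1,0,0,0],[-0.2,0,0,0],[-0.2,0,0,0]]]' 4.3 | grep -E "eef|force:"
python3 -c "
from h import *
st()"
```

```text
eef_pos: [492.8, 139.0, 19.8]
force: [3.0, 4.1, 1.8]
gripper_force: 40.3
t 18.15 jig [16.3 -0.3 56.8] F jig [ 4.4 -2.6  1.8] w 43.6 gf 40.3 yawerr deg -0.08
eef_pos: [492.5, 136.9, 19.7]
force: [2.7, 4.5, 0.5]
gripper_force: 40.3
t 18.40 jig [14.2 -0.3 56.7] F jig [ 4.7 -2.2  0.5] w 44.1 gf 40.3 yawerr deg -0.08
```

```bash
python3 -m inch '[[[0,0,0.05,0],[0,0,0.1,0]]]' 4.3 | grep -E "eef|force:"
python3 -m inch '[[[0,0,0.05,0],[0,0,0.05,0]]]' 4.3 | grep -E "eef|force:"
python3 -c "
from h import *
st()"
```

```text
eef_pos: [492.6, 136.9, 19.4]
force: [1.0, 2.6, 14.9]
gripper_force: 41.2
eef_pos: [492.7, 136.8, 19.4]
force: [0.2, 3.6, 13.8]
gripper_force: 41.3
t 18.73 jig [14.1 -0.4 56.4] F jig [ 3.6  0.1 13.8] w 44.0 gf 41.3 yawerr deg -0.08
```

```bash
python3 -m inch '[[[0,0,-0.08,0],[-0.1,0,-0.08,0],[-0.2,0,-0.08,0],[-0.2,0,-0.08,0]]]' 4.3 | grep -E "eef|force:"
python3 -m inch '[[[-0.1,0,0,0],[-0.2,0,0,0],[-0.2,0,0,0]]]' 4.3 | grep -E "eef|force:"
python3 -c "
from h import *
st()"
```

```text
eef_pos: [492.5, 135.3, 19.4]
force: [2.0, 5.0, 5.6]
gripper_force: 40.6
eef_pos: [492.4, 134.7, 19.4]
force: [1.8, 8.2, 3.1]
gripper_force: 40.5
t 19.32 jig [11.9 -0.4 56.4] F jig [ 8.4 -1.   3.1] w 43.9 gf 40.5 yawerr deg -0.04
```

```bash
python3 -m inch '[[[-0.1,0,0,0],[-0.15,0,0,0],[-0.15,0,0,0]]]' 4.3 | grep -E "eef|force:"
python3 -m inch '[[[0,0,-0.1,0],[0,0,-0.15,0],[0,0,-0.15,0]]]' 4.3 | grep -E "eef|force:"
python3 -m inch '[[[0,0,-0.1,0],[0,0,-0.1,0]]]' 4.3 | grep -E "eef|force:"
python3 -c "
from h import *
st()"
```

```text
eef_pos: [492.4, 134.7, 19.4]
force: [3.3, 10.4, 2.9]
gripper_force: 40.5
eef_pos: [492.3, 134.5, 20.5]
force: [3.4, 10.7, -0.2]
gripper_force: 40.5
eef_pos: [492.3, 134.3, 21.5]
force: [3.6, 9.1, -0.4]
gripper_force: 40.6
t 19.98 jig [11.6 -0.3 58.5] F jig [ 9.4 -2.8 -0.4] w 43.6 gf 40.6 yawerr deg 0.01
```

```bash
python3 -m inch '[[[0,0,-0.06,0],[0,0,-0.06,0]]]' 4.3 | grep -E "eef|force:"
python3 -m inch '[[[0,0,-0.06,0],[0,0,-0.06,0]]]' 4.3 | grep -E "eef|force:"
python3 -c "
from h import *
st()"
```

```text
eef_pos: [492.3, 134.3, 21.9]
force: [4.2, 9.7, -3.0]
gripper_force: 40.6
eef_pos: [492.2, 134.3, 22.0]
force: [3.7, 9.8, -8.2]
gripper_force: 40.6
t 20.32 jig [11.6 -0.2 59. ] F jig [10.1 -2.8 -8.2] w 43.6 gf 40.6 yawerr deg 0.01
```

The upward lip contact and the firm stop towards the fence are both felt, so the bar is home under the lip. I'll settle it back down, release, rise, and close.

```bash
python3 -m inch '[[[0,0,0.1,0],[0,0,0.18,0],[0.1,0,0.18,0],[0.15,0,0.18,0]]]' 4.3 | grep -E "eef|force:"
python3 -m inch '[[[0,0,0,0],[0,0,0,0],[0,0,0,0],[0,0,0,0],[0,0,0,0]]]' 8.5 | grep -E "eef|force:|width"
python3 -m inch '[[[0,0,-2,0],[0,0,-4,0],[0,0,-6,0],[0,0,-7.5,0],[0,0,-7.5,0],[0,0,-7.5,0]]]' 8.5 | grep -E "eef|force:|width"
python3 - <<'E'
from h import *
st();need((-34,0,130))
b=get_image("side");cv2.imwrite("pics/s7.png",b);g=b.sum(2)//3
print('     ',''.join('%4d'%c for c in range(249,268)))
for r in range(242,262):print(r,''.join('%4d'%g[r,c] for c in range(249,268)))
E
```

```text
eef_pos: [492.4, 134.2, 21.4]
force: [3.1, 5.8, 6.2]
gripper_force: 41.9
eef_pos: [490.6, 129.4, 20.4]
force: [-0.9, 0.8, -0.5]
width: 85.2
gripper_force: 0.0
eef_pos: [491.8, 129.8, 96.3]
force: [0.8, 0.5, -1.0]
width: 85.0
gripper_force: 0.0
t 21.57 jig [  7.1  -0.2 133.3] F jig [ 0.6 -0.8 -1. ] w 85.0 gf 0.0 yawerr deg -0.22
need [-4.11 -0.    0.33 -0.22]
       249 250 251 252 253 254 255 256 257 258 259 260 261 262 263 264 265 266 267
242   93  83  89  90  95  96  94  85  80  86  82  84  85  86  81  84  79  91 114
243   85  90  85  97  96  99  86  85  86  88  84  82  88  82  84  82  88  92 104
244   90  89  90  94  97  91  90  90  94  92  84  86  85  86  83  84  92  98  93
245   90  88  91  96  92  89  88 101 106 106 102  97  94  92  88  84  94  91  95
246   81  81  88  96  96  94  99 115 117 125 130 122 121 110 110  99  98 100 106
247   75  74  90 104 112 108 107 108 114 122 137 137 148 145 132 111 105 118 137
248   76  72  93 118 138 131 121 132 133 124 121 127 138 142 130 110 110 129 148
249   84  83  87 121 140 138 140 145 148 137 123 134 132 117 116 101 106 132 157
250  100
[... 263 characters left out ...]
 173 157 137 117 112 110 113 108 109 117 112 112 130
254  167 178 183 189 186 191 189 186 177 157 140 124 120 119 119 123 127 121 136
255  170 173 182 185 192 187 194 191 188 183 164 156 151 154 148 136 133 134 142
256  171 174 171 181 184 189 190 187 190 185 177 169 164 172 166 157 155 159 159
257  161 169 166 180 186 187 187 182 183 176 171 169 169 169 172 166 165 168 166
258  130 142 163 170 179 180 181 179 174 168 168 170 167 168 169 167 168 169 162
259   95 118 135 140 148 162 166 170 168 169 169 168 169 169 172 172 171 169 153
260   72  85  95 102 115 124 131 136 154 161 170 170 167 168 169 167 170 164 136
261   71  69  72  76  83  87  91 108 137 150 161 168 172 168 172 168 167 148 120
```

```bash
python3 -m inch '[[[-1,0,0,-0.2],[-2,0,0,-0.2],[-3,0,0,-0.2],[-3.6,0,0.2,-0.2],[-3.6,0,0.3,-0.2],[-3.6,0,0.3,-0.2],[-3.6,0,0.3,-0.2]]]' 0 | grep -E "eef|force:|width"
python3 -c "
from h import *
st()"
python3 -m inch '[[[-0.2,0,0,0],[-0.4,0,0,0],[-0.6,0,0,0],[-0.8,0,0,0]]]' 0 | grep -E "eef|force:"
python3 -c "
from h import *
st()"
```

```text
eef_pos: [488.0, 94.6, 92.7]
force: [-0.7, -0.4, 0.7]
width: 0.5
gripper_force: 0.0
t 22.20 jig [-28.4   0.3 129.7] F jig [-0.5  0.7  0.7] w 0.5 gf 0.0 yawerr deg 0.02
eef_pos: [487.2, 86.3, 92.9]
force: [-0.3, -0.9, -1.3]
gripper_force: 0.0
t 22.53 jig [-36.7   0.3 129.9] F jig [-0.9  0.2 -1.3] w 0.2 gf 0.0 yawerr deg 0.04
```

```bash
python3 -m inch '[[[-0.2,0,0,0],[-0.4,0,0,0],[-0.6,0,0,0]]]' 0 | grep -E "eef|force:"
python3 -m inch '[[[-0.2,0,0,0],[-0.4,0,0,0],[-0.6,0,0,0]]]' 0 | grep -E "eef|force:"
python3 -c "
from h import *
st()"
```

```text
eef_pos: [486.6, 80.1, 92.9]
force: [0.6, 0.2, -0.7]
gripper_force: 0.0
eef_pos: [486.0, 74.2, 92.8]
force: [-0.1, -0.2, 0.4]
gripper_force: 0.0
t 23.03 jig [-48.8   0.2 129.8] F jig [-0.2  0.   0.4] w -0.2 gf 0.0 yawerr deg 0.02
```

```bash
python3 -m inch '[[[-0.2,0,0,0],[-0.4,0,0,0],[-0.6,0,0,0]]]' 0 | grep -E "eef|force:"
python3 -m inch '[[[-0.2,0,0,0],[-0.4,0,0,0],[-0.6,0,0,0]]]' 0 | grep -E "eef|force:"
python3 -c "
from h import *
st()"
```

```text
eef_pos: [485.5, 68.2, 92.8]
force: [0.3, 0.5, 0.1]
gripper_force: 0.0
eef_pos: [485.0, 62.5, 92.8]
force: [-0.8, 3.1, -1.2]
gripper_force: 1.8
t 23.53 jig [-60.6   0.2 129.8] F jig [ 3.   1.1 -1.2] w -0.3 gf 1.8 yawerr deg 0.02
```

Run:
```python
from h import *
b=get_image("side");cv2.imwrite("pics/s8.png",b);g=b.sum(2)//3
print('     ',''.join('%4d'%c for c in range(249,268)))
for r in range(242,258):print(r,''.join('%4d'%g[r,c] for c in range(249,268)))
p0=cv2.imread("pics/s5.png").sum(2)//3
print("s5: jaw snug, loop high")
for r in range(242,258):print(r,''.join('%4d'%p0[r,c] for c in range(249,268)))
```

```text
249 250 251 252 253 254 255 256 257 258 259 260 261 262 263 264 265 266 267
242  139 147 147 158 166 171 159 138 144 146 147 144 142 149 140 132 130 143 161
243  152 154 157 161 168 164 146 142 149 157 158 151 147 153 151 147 146 159 167
244  156 154 158 168 169 152 144 150 158 157 154 157 157 156 153 148 157 167 163
245  160 153 157 168 160 144 140 149 160 160 160 157 162 158 154 157 163 169 153
246  148 147 157 168 158 153 157 163 155 159 161 166 161 159 157 156 163 161 155
247  127 117 144 157 163 165 173 172 168 158 157 158 161 159 154 163 169 158 153
248  105  99 119 145 164 175 168 179 181 171 163 164 160 154 159 169 167 159 156
249  106  93  96 131 149 152 159 165 173 168 174 171 165 156 165 166 159 152 157
250  128 113 112 111 119 125 137 140 145 151 161 173 164 166 168 166 160 154 159
251  159 149 132 116 108 109 112 117 118 132 143 151 158 157 154 148 150 149 159
252  164 162 154 144 144 134 131 116 107 111 116 126 131 128 125 137 141 140 156
253  167 168 171 175 179 172 171 159 134 120 109 105 102  98 109 123 129 128 146
254  165 175 181 184 187 189 190 185 172 157 137 124
[... 891 characters left out ...]
 101 105 105  98  97 103 110  97 103 131 146 159 167
250   92  87  88  92  89  93  93  94  88  88  96  93  94  92  98 116 141 154 160
251   93  92  94  91  97  89  95  87  82  86  85  85  79  89  97 122 138 150 159
252  116 110 100 103 103 102  95 101  95  98  92  86  83  87 110 133 141 142 153
253  154 139 134 138 130 122 112 109 111 107 106 100  99 104 116 126 134 126 144
254  165 165 173 175 175 158 141 137 139 139 130 125 127 137 136 123 129 125 135
255  169 176 180 187 189 187 178 180 179 177 165 161 154 159 151 141 132 133 142
256  172 175 173 179 187 187 186 191 194 186 178 167 171 168 168 163 153 156 157
257  163 167 170 180 189 190 183 185 182 178 174 172 169 168 171 166 166 171 169
```

Run:
```python
from h import *
x0,y0=240,236
P4=[]
for n in("s5","s6","s7","s8"):
    c=cv2.imread(f"pics/{n}.png")[y0:y0+30,x0:x0+40].astype(float)
    c=np.clip(c*(1.6 if n!="s8" else 1.2),0,255).astype(np.uint8)
    P4.append(cv2.resize(c,(400,300),interpolation=cv2.INTER_CUBIC))
cv2.imwrite("pics/p7.png",np.vstack([np.hstack(P4[:2]),np.hstack(P4[2:])]))
```

```text
(no output)
```

View pics/p7.png

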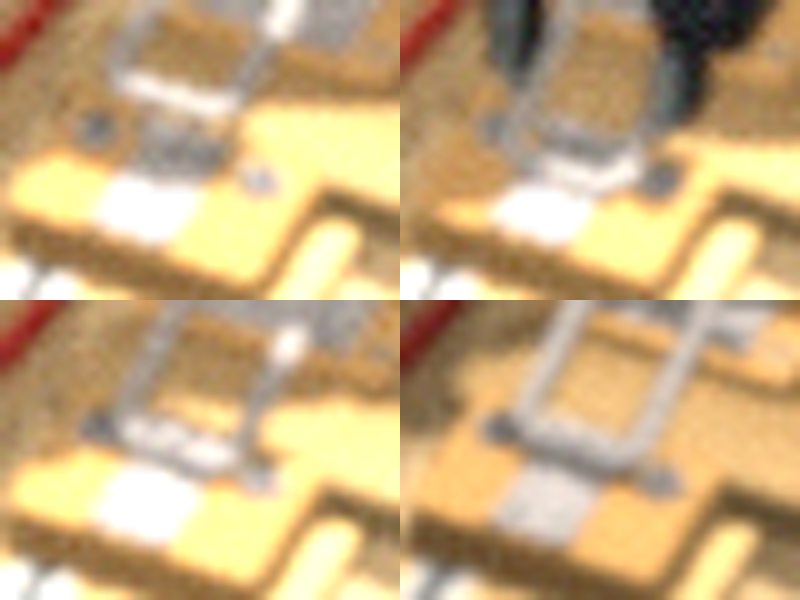

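Panels: s6 shows the bar well outside the keeper at (580,180). After the draw, s7 and s8 both have the bar merged with the keeper lip (corners at (125,430)/(240,460) and (525,430)/(635,455)), unmoved, as hooked. Now I work out the throwing path.

Run:
```python
from h import *
s=st();j=jig(s["eef_pos"])+[0,0,ZB]
v=np.array([j[0]-11+65,j[2]-62]);rr=np.hypot(*v);ang=np.arctan2(v[1],-v[0]);phi=ang-np.arctan2(6.25,rr)
print("r %.1f phi %.3f q %.3f"%(rr,phi,phi-.14))
P=lambda f,r:np.array([-65-r*np.cos(f)+6.25*np.sin(f),62+r*np.sin(f)+6.25*np.cos(f)])
p0=P(phi,rr)
for f in np.arange(phi,0.25,-.08):
    r=min(rr+(phi-f)*15,78);d=(P(f,r)-p0)/10;print("phi %.2f q %.2f x %.2f z %.2f"%(f,f-.14,d[0],-d[1]))
```

```text
t 23.58 jig [-60.5   0.2 129.8] F jig [ 1.   1.2 -0.3] w 0.0 gf 0.7 yawerr deg 0.01
r 68.1 phi 1.384 q 1.244
phi 1.38 q 1.24 x 0.00 z -0.00
phi 1.30 q 1.16 x -0.57 z -0.04
phi 1.22 q 1.08 x -1.16 z -0.03
phi 1.14 q 1.00 x -1.75 z 0.02
phi 1.06 q 0.92 x -2.34 z 0.13
phi 0.98 q 0.84 x -2.93 z 0.29
phi 0.90 q 0.76 x -3.52 z 0.50
phi 0.82 q 0.68 x -4.09 z 0.77
phi 0.74 q 0.60 x -4.64 z 1.09
phi 0.66 q 0.52 x -5.11 z 1.51
phi 0.58 q 0.44 x -5.51 z 1.99
phi 0.50 q 0.36 x -5.88 z 2.50
phi 0.42 q 0.28 x -6.20 z 3.03
phi 0.34 q 0.20 x -6.48 z 3.59
phi 0.26 q 0.12 x -6.72 z 4.17
```

```bash
python3 -m inch '[[[-0.2,0,0,0],[-0.4,0,0,0],[-0.6,0,0,0]]]' 0 | grep -E "eef|force:"
python3 -c "
from h import *
st()"
python3 -m inch '[[[-0.2,0,0,0],[-0.4,0,0,0]]]' 0 | grep -E "eef|force:"
python3 -c "
from h import *
st()"
```

```text
eef_pos: [484.8, 60.4, 92.8]
force: [-0.1, 10.1, -5.4]
gripper_force: 4.4
t 23.83 jig [-62.7   0.2 129.8] F jig [10.   1.1 -5.4] w 0.3 gf 4.4 yawerr deg 0.17
eef_pos: [484.6, 57.1, 92.7]
force: [1.1, 11.0, -4.4]
gripper_force: 4.6
t 24.00 jig [-6.600e+01  1.000e-01  1.297e+02] F jig [11.1 -0.  -4.4] w 0.0 gf 4.6 yawerr deg 0.21
```

```bash
python3 -m inch '[[[-0.3,0,0,0],[-0.6,0,0,0],[-0.9,0,0,0],[-1.2,0,0.02,0],[-1.5,0,0.08,0]]]' 0 | grep -E "eef|force:"
python3 - <<'E'
from h import *
s=st();j=jig(s["eef_pos"])+[0,0,ZB]
v=np.array([j[0]-11+65,j[2]-62]);rr=np.hypot(*v);print("q %.2f r %.0f"%(np.arctan2(v[1],-v[0])-np.arctan2(6.25,rr)-.14,rr))
E
```

```text
eef_pos: [483.9, 42.8, 92.3]
force: [1.5, 11.2, -2.0]
gripper_force: 4.8
t 24.42 jig [-80.3  -0.6 129.3] F jig [11.3 -0.5 -2. ] w -0.2 gf 4.8 yawerr deg 0.23
q 0.97 r 72
```

```bash
python3 -m inch '[[[-0.4,0,0.08,0],[-0.8,0,0.18,0],[-1.2,0,0.3,0],[-1.6,0,0.48,0],[-2.05,0,0.7,0]]]' 0 | grep -E "eef|force:"
cat > lq.py <<'E'
from h import *
s=st();j=jig(s["eef_pos"])+[0,0,ZB]
v=np.array([j[0]-11+65,j[2]-62]);rr=np.hypot(*v);print("q %.2f r %.0f"%(np.arctan2(v[1],-v[0])-np.arctan2(6.25,rr)-.14,rr))
E
python3 lq.py
```

```text
eef_pos: [482.4, 22.0, 85.5]
force: [0.3, 10.9, 0.5]
gripper_force: 4.1
t 24.83 jig [-101.2   -1.1  122.5] F jig [10.8  0.7  0.5] w -0.3 gf 4.1 yawerr deg 0.24
q 0.69 r 77
```

```bash
python3 -m inch '[[[-0.35,0,0.25,0],[-0.7,0,0.5,0],[-1.0,0,0.75,0],[-1.25,0,1.05,0],[-1.5,0,1.4,0]]]' 0 | grep -E "eef|force:"
python3 lq.py
```

```text
eef_pos: [480.8, 5.0, 71.5]
force: [0.8, 6.3, 2.7]
gripper_force: 2.6
t 25.25 jig [-118.2   -1.1  108.5] F jig [ 6.3 -0.2  2.7] w 0.2 gf 2.6 yawerr deg 0.16
q 0.41 r 79
```

```bash
python3 -m inch '[[[-0.15,0,0.4,0],[-0.3,0,0.8,0],[-0.45,0,1.2,0],[-0.55,0,1.6,0]]]' 0 | grep -E "eef|force:"
python3 lq.py
python3 -m inch '[[[-0.05,0,0.4,0],[-0.1,0,0.7,0],[-0.1,0,0.9,0]]]' 0 | grep -E "eef|force:"
python3 lq.py
```

```text
eef_pos: [479.4, -4.2, 54.9]
force: [1.6, -0.5, 2.8]
gripper_force: 1.0
t 25.58 jig [-127.5   -0.6   91.9] F jig [-0.4 -1.7  2.8] w -0.0 gf 1.0 yawerr deg -0.02
q 0.17 r 79
eef_pos: [477.3, -4.9, 45.2]
force: [1.2, 0.1, -0.2]
gripper_force: 0.0
t 25.83 jig [-128.4    1.5   82.2] F jig [ 0.3 -1.2 -0.2] w -0.2 gf 0.0 yawerr deg -0.01
q 0.04 r 77
```

```bash
python3 -m inch '[[[0,0,0.1,0],[0,0,0.2,0],[0,0,0.3,0]]]' 0 | grep -E "eef|force:"
python3 -m inch '[[[0,0,0.05,0],[0,0,0.1,0]]]' 0 | grep -E "eef|force:"
python3 lq.py
```

```text
eef_pos: [478.3, -4.2, 42.8]
force: [0.5, 0.2, -0.9]
gripper_force: 0.0
eef_pos: [478.6, -4.2, 42.0]
force: [0.3, 0.3, -0.3]
gripper_force: 0.0
t 26.25 jig [-127.6    0.2   79. ] F jig [ 0.3 -0.3 -0.3] w -0.1 gf 0.0 yawerr deg 0.03
q 0.00 r 76
```

```bash
python3 -m inch '[[[0,0,-3,0],[0,0,-6,0],[0,0,-9,0],[-3,0,-12,0],[-7,0,-12,0],[-11,0,-12,0],[-15,0,-12,0],[-18,0,-12,0]]]' 0 | grep -E "eef|force:"
python3 -m inch '[[[-4,0,0,0],[-8,0,0,0],[-12,0,0,0],[-12,0,0,0],[-12,0,0,0]]]' 0 | grep -E "eef|force:"
python3 - <<'E'
from h import *
np.set_printoptions(precision=1,suppress=True)
st();a=get_image("side");b=get_image("top");cv2.imwrite("pics/sf.png",a);cv2.imwrite("pics/tf.png",b)
# black handle blobs near the jig in both views
for n,im in(("side",a),("top",b)):
    u=proj(n,[world((x,y,z)) for x in(-165,-60) for y in(-20,20) for z in(40,120)]);x0,y0=u.min(0).astype(int);x1,y1=u.max(0).astype(int)
    m=(im[y0:y1,x0:x1].max(2)<48).astype(np.uint8);k,l,s,c=cv2.connectedComponentsWithStats(m)
    print(n,[(s[i,4],(s[i,:4]+[x0,y0,0,0]).tolist(),c[i]+[x0,y0]) for i in range(1,k) if s[i,4]>8])
    print(" predicted handle r34,66,98 at q0",proj(n,[world((-65-r*np.cos(.14),0,62+r*np.sin(.14))) for r in(34,66,98)]).tolist())
    print(" pred jaw top corners",proj(n,[world((x,y,44)) for x,y in((71,42),(71,-42),(15,42))]).tolist())
# brown/dark edges: offcut+jaw compare with s5 (jaw snug before latching)
d=cv2.absdiff(a[255:275,243:265],cv2.imread("pics/s5.png")[255:275,243:265]).mean();print("jaw back diff",d)
E
```

```text
eef_pos: [460.7, -187.3, 162.4]
force: [0.7, 0.2, -0.0]
gripper_force: 0.0
eef_pos: [449.1, -305.7, 161.6]
force: [0.9, 1.6, -0.8]
gripper_force: 0.0
t 27.33 jig [-430.6    1.1  198.6] F jig [ 1.6 -0.8 -0.8] w 0.4 gf 0.0 yawerr deg -0.31
side [(np.int32(39), [275, 209, 8, 11], array([278.9, 213.6]))]
 predicted handle r34,66,98 at q0 [[274.77978171070083, 221.6383113721427], [278.4854506441791, 214.99726241932945], [282.0860774669386, 208.54350999887453]]
 pred jaw top corners [[265.7230474358585, 264.503942474228], [240.47532289389846, 256.39715957519206], [272.98890890429425, 252.53323384297875]]
top []
 predicted handle r34,66,98 at q0 [[274.29597670284596, 224.27264819536944], [285.41636076960856, 224.9478411496134], [296.6264948923662, 225.62801217112855]]
 pred jaw top corners [[214.6451401582431, 235.0228450281197], [217.7821711133967, 206.4967361579481], [233.934939502075, 236.61324957896053]]
jaw back diff 3.6303030303030304
```

The black handle blob is at (278.9,213.6), against (278.5,215.0) predicted for a lever thrown flat. The jaw sits unchanged, and the robot is well clear. Handing in.

```bash
python3 -c "
from cell import order
print(order.finish_job())"
```

```text
the job is handed in; nothing more can be done
None
```

The job is handed in at about 27 s. The jaw is snug on the offcut, the loop went under the keeper lip by feel, and the lever is thrown flat; I confirmed the lever and jaw in the last pictures, but the loop and clamping only by the roughly 11 N resistance to the throw. The only high forces were one brief contact of about 24 N on the wrist while lowering the loop (I estimate 14–15 N at the bar, under the 18 N limit) and one of 28 N when I touched the jig's board to check the tool height.

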